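# Put up the missing display arm and lay the card ledge on it

## Robot

A 6-joint arm with a two-finger parallel gripper is mounted at the origin on a cart in front of the work surface, level with it; the furniture and walls round the work are solid. World frame = base frame: x ahead of the robot, y to its left, z up, the work surface at z = 0. Lengths are in m, angles in rad, forces in N, time in s.
With the tool pointing down it reaches from about 0.3 to 0.875 m from the base axis. Payload 6.4 kg.
Tool frame: the origin (TCP) lies midway between the tips of the shut fingers; the grasp point (between the pads) lies 19 mm behind it (ctrl.tcp_to_grasp is the distance from the TCP to the grasp point, in m); z points along the fingers, y is the direction in which the jaws open and shut (so a half turn about z gives the same grasp; the last joint's range is limited). The gripper opens to 85 mm and grips with 20 to 120 N. Pads are 22 mm wide; open, the fingers measure 114 mm over their backs; the gripper's body (76 mm by 85 mm) begins 54 mm behind the grasp point. The pads swing forward as they close: fully open they stand 13 mm farther back than shut.
Start: joints at [0.908, 0.181, 1.607, -0, 1.354, -0.206], TCP at [0.254, 0.516, 0.231] pointing down, gripper open.
Joint ranges: [-2.99, 2.99], [-0.89, 2.07], [0.3, 2.58], [-1.14, 4.28], [0, 2.63], [-3.12, 3.12]. Speed limits (rad/s): [2.57, 2.57, 3.01, 3.14, 3.14, 3.14].

## Interface

Orientations are given as a unit quaternion [w, x, y, z].
In Python, from bench import monitor, imaging, order, spotter, ctrl gives the robot as it stands.
- The arm moves only by the shell command python3 -m pendant 'ROWS'. ROWS is JSON, a list that holds one entry, the list of rows, each a list of 5 numbers: the shift along the world's x, y, z in mm, then the turn about the world's z in degrees, then the finger opening in mm, from 0 to 85.4. A call has 1 to 8 rows; each row shifts and turns the commanded pose from where the row before left it; what a row does not reach is not made up. A row lasts 1/8 s, in which the tool goes at most 62.5 mm and 10.7 degrees, less where a joint would pass 70% of its speed; a pose out of reach is approached as far as the arm can. A call with a gripper value outside its range is refused whole. The fingers move at their own pace and stop on an object; the grip force is fixed at half the most. Time passes only in rows, so rows that do not move let the fingers close. It gives the time, the measured TCP pose, the force and the opening at its end, in the units of the state.
- monitor.get_obs(): the state, without advancing time (a new reading comes with each control period).
- imaging.camera(name): name is "scene" or "top"; returns a dict with "img" (384x512x3 uint8, red, green, blue), "vfov" (degrees; the focal length in pixels is half the picture's height over the tangent of half this angle, whatever the lens; pixels are square), "cx", "cy" (the principal point, pixels), "origin" and "orientation" of the camera in the world. Camera axes: x right, y down, z forward; pixel columns grow to the right and rows downward; lengths in m; the calibration is good to about 2 mm. A picture is of the moment at which its call begins. There is no depth.
- order.hand_in(): hands the job in, once; it reports no verdict.
Trained networks look in the newest picture that a camera, given by its name, has taken for a name from the list of things; names that differ only in an ending like _2 or _b are one class to them, and where a whole thing is asked for, a point or a joint stands for the part that bears it (a point fixed in the world has none). Each returns a list of dicts, best first, with "confidence" (0 to 1); they miss things now and then, are a little off and sometimes report something else, mostly with a low value. They report only what shows in the picture. A call takes as long as a camera call.
- spotter.recognise(camera, thing): "at" ([x, y, z] in m, in the coordinates of the camera as it stood for that picture, good to about 4 mm: the middle of the surface that is visible of it).
- spotter.tip_of(camera, thing): "at" ([x, y, z] in m, in the coordinates of the camera as it stood for that picture, good to about 4 mm: a listed point, or the origin of a listed thing).
The state is a dict: "time_s": time; "q": joint angles; "dq": joint speeds; "joint_efforts": joint torques, N m; "eef_pos": TCP position; "eef_rot": TCP orientation; "wrist_force": force on the tool from outside, world axes, zero at the start; "torque": the same for the moment, N m; "opening": opening from 0.0 (shut) to 1.0 (fully open).
Only numpy, scipy, OpenCV 4.12 (cv2) and the standard library are available. Lean on these libraries where they do the work, as an engineer would, in place of code of your own. Each camera call takes 0.05 s, during which the arm holds its last target. There are 200 camera calls.

## Task

The counter stand has lost its right-hand arm. Hook the loose steel arm's claws into the slots of the right upright, level with the arm that is already up on the left, and press it down until the sprung catch locks it. Then lay the grooved oak ledge flat, square and centred across both arms, behind their upturned front lips, and leave the other things on the table where they are.

Things in the scene. Friction and masses are not known exactly. Their poses are not given: they have to be found in the camera images.
- stand: Fixed counter stand: oak base 150 x 310 x 18 mm, two grey-painted steel uprights 60 mm wide, 165 mm high. Origin at table height, midway between the uprights, in the plane of their front faces; x points to the back, y to the left, z up. Centre lines of the uprights: y = +95 mm (left, has its arm) and -95 mm (right, empty). Three more catches and the left arm are part of it.
- seat (a point): Where the bracket's origin lies when it is fully home: on the front face of the right upright, on its centre line, 60 mm above the table; axes as the stand's. The face is a 4 mm web, hollow behind. Slots 9 mm wide, 29 mm high, 18 mm left and right of the centre line; bottom edges 14 mm below the seat (spare, not for this height) and 22 and 58 mm above it.
- left_arm (a point): The same point on the left upright: bottom rear of the arm that is already up, alike in shape to the bracket. It hangs in the middle and top slots; its flat top is 75 mm higher (135 mm above the table), its nose points to the stand's -x.
- bracket: The loose arm: folded grey-painted steel, 135 long, 40 wide, 75 mm high, about 0.32 kg, standing upright on the table. Origin at the bottom of the rear face, mid-width; claws to +x, nose to -x, z up. Flat cheeks (y = +-20 mm) are 75 mm high from x = 0 to -75 mm, then taper up to the nose. Flat top at z = 75 mm from x = 0 to -131 mm, then a lip 12 mm higher.
- grip (a point): Point in the bracket 50 mm in front of its rear face, mid-width, 15 mm below its flat top; near its centre of mass. Grip the 40 mm over the cheeks here, from above. Axes as the bracket's.
- claws (a point): Middle of the rear face between the bracket's four claws (40 mm above its bottom), at y = +-18 mm, 4 mm thick, 11 mm long to the rear. Necks 9 mm high, undersides 22 and 58 mm above the bottom; a tongue reaches 12 mm below each neck. They pass the slots with the bracket level, square, 13 to 19 mm above its seat; then straight down 16 mm. Let go after 7 mm or more, or it drops off.
- catch (a joint): Sprung catch in the right upright, 7.5 to 17.5 mm above the seat: 0 = standing 4 mm out of the face (at rest, and again when locked), up to 0.005 m = pushed in as a strap across the bracket's bottom rear passes down over it. Needs a push of 10 to 20 N (weight alone is not enough), best on the bracket's flat top 25 to 50 mm in front of the upright.
- ledge: Oak card ledge, 58 x 260 x 16 mm, about 0.18 kg, lying flat, grooves on top. Origin at the centre of its underside; y along its length, x across its 58 mm, z up. On the arms: along the stand's y, underside 135 mm high, its middle at the stand's y = 0 and 35 to 98 mm in front of the uprights (75 leaves room for fingers; the lips' inner faces are 131 mm in front).
- jar_tall: Candle jar with a gold tin lid, 60 mm across, 85 mm high, a bystander; origin at the centre of its underside.
- jar_low: Candle jar with a silver tin lid, 60 mm across, 60 mm high, a bystander; origin at the centre of its underside.
- gift_box: Small mauve card box with a lid, 66 x 88 x 58 mm, a bystander; origin at the centre of its underside.
- stamp: Wooden hand stamp, 29 x 43 x 75 mm, a bystander; origin at the centre of its underside.

How it is judged:
By the outcome, as a careful person would: the job done as asked, in the order asked, and still so for the second after the job is handed in, with the robot touching nothing.
It also fails if it takes over 67 s, if anything falls off the work surface, if the arm or the gripper's body presses on something with over 40 N, if the wrist force passes 120 N, or if a joint passes its speed limit or range.

## Working session

There is one attempt and no reset: what is moved stays moved. The work goes in short steps, Python scripts to look and compute and a shell command to move; the robot and the scene stay as the last step left them, time stands still between calls to the robot, and variables do not carry over. Pictures are saved under pics/ and viewed, about 8 in all and at most 12, crops included, and the job is handed in when it is done.

```bash
mkdir -p pics; ls; cat > h.py <<'E'
import numpy as np,cv2
from scipy.spatial.transform import Rotation as R
from bench import monitor,imaging,order,spotter,ctrl
def cam(n):
    c=imaging.camera(n); q=c["orientation"]; c["R"]=R.from_quat([q[1],q[2],q[3],q[0]]).as_matrix(); c["o"]=np.array(c["origin"]); c["f"]=192/np.tan(np.radians(c["vfov"])/2); return c
def w(c,p): return c["o"]+c["R"]@np.array(p)
def proj(c,P):
    p=(np.atleast_2d(P)-c["o"])@c["R"]; return np.c_[c["cx"]+c["f"]*p[:,0]/p[:,2], c["cy"]+c["f"]*p[:,1]/p[:,2]]
def ray(c,u,v,z):
    d=c["R"]@np.array([(u-c["cx"])/c["f"],(v-c["cy"])/c["f"],1]); return c["o"]+d*(z-c["o"][2])/d[2]
E
python3 - <<'E'
from h import *
np.set_printoptions(precision=4,suppress=True)
ims=[]
for n in("scene","top"):
    c=cam(n); print(n,c["o"],c["R"].tolist(),c["f"],c["cx"],c["cy"]); cv2.imwrite(f"pics/{n}0.png",c["img"][...,::-1])
    for t in["stand","seat","left_arm","bracket","grip","claws","ledge","jar_tall","jar_low","gift_box","stamp"]:
        r=spotter.tip_of(n,t)
        print(t,[(w(c,x["at"]).round(4).tolist(),round(x["confidence"],2)) for x in r[:3]])
print(monitor.get_obs())
E
```

```text
pics
scene [-0.0315 -0.5193  0.7274] [[0.618198707596683, -0.5077362580642331, 0.6000285411317712], [-0.786008228514619, -0.4038179078714479, 0.4681048621726094], [0.004628459041794597, -0.761009191488025, -0.6487245855042347]] 361.81303842970425 248.25112701820848 191.65167181769925
stand [([0.6605, -0.0901, 0.0002], 0.88), ([0.6014, -0.4223, 0.0006], 0.52)]
seat [([0.6608, -0.1831, 0.0599], 0.8)]
left_arm [([0.6609, 0.0055, 0.0617], 0.64)]
bracket [([0.4739, -0.2706, -0.0001], 0.81)]
grip [([0.4277, -0.2896, 0.0625], 0.8)]
claws [([0.4743, -0.2732, 0.0386], 0.74)]
ledge [([0.4337, 0.3244, 0.0025], 0.97)]
jar_tall [([0.4333, 0.0534, -0.0005], 0.56)]
jar_low [([0.4319, -0.0259, 0.0011], 0.6)]
gift_box [([0.7021, 0.2873, -0.004], 0.89)]
stamp [([0.6036, -0.4235, -0.0013], 0.76), ([0.6596, -0.1837, 0.0603], 0.16)]
top [ 0.3558 -0.06    1.6324] [[-0.018282430846525685, -0.9908705805298393, 0.13357112473435642], [-0.9997897369655752, 0.01935856026298223, 0.006762248357646106], [-0.009286257623392101, -0.13341940932639254, -0.9910161586141513]] 469.0530730783114 255.9263664425719 196.5136
[... 377 characters left out ...]
)]
jar_low [([0.5993, -0.4238, 0.0045], 0.71), ([0.4274, -0.0252, 0.005], 0.63), ([0.4305, 0.3214, 0.0013], 0.59)]
gift_box [([0.6995, 0.2911, 0.002], 0.69), ([0.5981, -0.4233, 0.0044], 0.63)]
stamp [([0.6006, -0.4229, 0.0058], 0.59)]
{'time_s': 1.2, 'q': array([ 0.9077,  0.1808,  1.607 ,  0.    ,  1.3538, -0.2063]), 'dq': array([-0.0004,  0.0015,  0.0011,  0.0008, -0.0003, -0.0004]), 'joint_efforts': array([ -0.0012, -44.4852, -35.1676,  -0.0004,   0.0009,  -0.0001]), 'eef_pos': array([0.2536, 0.5161, 0.2313]), 'eef_rot': array([-0.    ,  0.2264,  0.974 , -0.    ]), 'wrist_force': array([-0.5402,  0.0736,  0.8183]), 'torque': array([-0.0296, -0.0475, -0.0108]), 'opening': 0.995971288381216}
```

```bash
python3 - <<'E'
from h import *
for n in("scene","top"):
    cv2.imwrite(f"pics/{n}0b.png",cv2.resize(cv2.imread(f"pics/{n}0.png"),(800,600),interpolation=cv2.INTER_CUBIC))
E
```

```text
(no output)
```

View pics/scene0b.png

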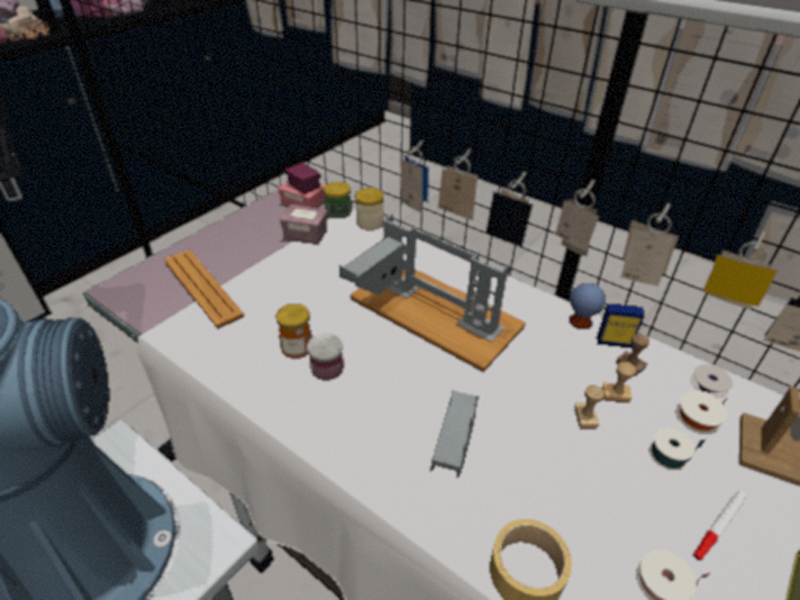

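View pics/top0b.png

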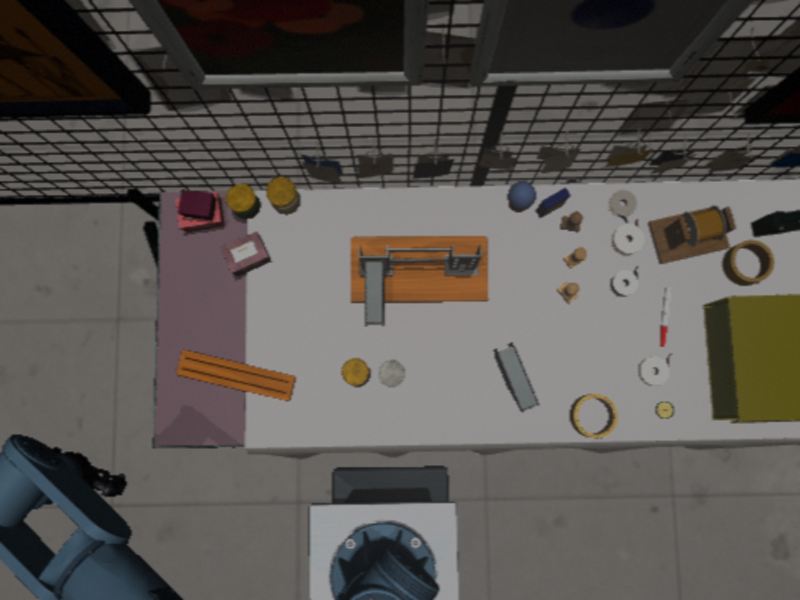

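```bash
cat >> h.py <<'E'
def rect(c,mask,z):
    k,l,s,_=cv2.connectedComponentsWithStats(mask.astype(np.uint8)); i=1+np.argmax(s[1:,4]); m=(l==i).astype(np.uint8)
    cn=max(cv2.findContours(m,cv2.RETR_EXTERNAL,cv2.CHAIN_APPROX_NONE)[0],key=cv2.contourArea)[:,0]
    P=np.array([ray(c,u,v,z)[:2] for u,v in cn]); (cx,cy),(a,b),th=cv2.minAreaRect((P*1000).astype(np.float32)); 
    if a<b: a,b,th=b,a,th+90
    return cx,cy,a,b,(th+90)%180-90   # mm, long-axis angle from x
E
python3 - <<'E'
from h import *
c=cam("top"); hsv=cv2.cvtColor(c["img"],cv2.COLOR_RGB2HSV); H,S,V=cv2.split(hsv)
def win(u0,u1,v0,v1):
    m=np.zeros(H.shape,bool); m[v0:v1,u0:u1]=1; return m
org=(H<20)&(S>120)
print("ledge",rect(c,org&win(100,200,210,265),.016))
print("base",rect(c,org&win(215,320,145,200),.018))
print(V[245,270],S[245,270],V[240,331],S[240,331],V[232:250:6,310:352:3])
b=(V<V[245,270]*0.8)&win(305,355,210,270)
print("brk",rect(c,b,.075))
for n in("scene",):
    c=cam(n)
E
```

```text
ledge (430.51806640625, 317.1649169921875, 258.48675537109375, 57.50168991088867, 75.80963897705078)
base (661.253173828125, -92.82662963867188, 302.3138732910156, 145.7388916015625, 88.87554168701172)
148 3 114 13 [[148 147 147  53 101 114 116 113 116 148 147 148 147 147]
 [148 147 147 145  46 112 114 113 108 142 148 147 148 149]
 [147 148 148 148 140  45 110 113 112  92 145 148 147 148]]
brk (412.38238525390625, -289.5087585449219, 143.3724822998047, 52.03054428100586, 20.685338973999023)
```

```bash
python3 -m pendant '[[[11,-50,0,5.9,85],[11,-50,0,5.9,85],[11,-50,0,5.9,85],[11,-50,0,5.9,85],[11,-50,0,5.9,85],[11,-50,0,5.9,85],[11,-50,0,5.9,85],[11,-50,0,5.6,85]]]'
```

```text
time_s: 2.3
eef_pos: [0.3419, 0.1146, 0.2317]
eef_rot: [0.001, -0.182, 0.983, -0.0]
wrist_force: [1.6, 0.3, -0.7]
opening: 0.995
```

```bash
python3 -m pendant '[[[11,-50,0,0,85],[11,-50,0,0,85],[11,-50,0,0,85],[11,-50,0,0,85],[11,-50,0,0,85],[11,-50,-20,0,70],[11,-50,-20,0,70],[9,-56,-20,0,70]]]'; python3 -m pendant '[[[0,0,0,0,70],[0,0,0,0,70]]]'
```

```text
time_s: 3.3
eef_pos: [0.428, -0.2917, 0.1709]
eef_rot: [0.0, -0.18, 0.984, -0.0]
wrist_force: [1.1, 0.3, 0.8]
opening: 0.821
time_s: 3.55
eef_pos: [0.4274, -0.2896, 0.171]
eef_rot: [-0.0, -0.18, 0.984, 0.001]
wrist_force: [0.1, 0.2, -0.0]
opening: 0.821
```

```bash
python3 -m pendant '[[[0,0,-40,0,70],[0,0,-40,0,70],[0,0,-30,0,70],[0,0,-20,0,70],[0,0,0,0,70],[0,0,0,0,35],[0,0,0,0,35],[0,0,0,0,35]]]'; python3 -m pendant '[[[0,0,0,0,35],[0,0,0,0,35]]]'
python3 - <<'E'
from h import *
for n in("scene","top"):
    c=cam(n)
    for t in["bracket","grip","claws"]:
        print(n,t,[(w(c,x["at"]).round(4).tolist(),round(x["confidence"],2)) for x in spotter.tip_of(n,t)[:2]])
E
```

```text
time_s: 4.55
eef_pos: [0.4284, -0.29, 0.0431]
eef_rot: [0.001, -0.18, 0.984, -0.0]
wrist_force: [-1.3, 3.9, 7.2]
opening: 0.461
time_s: 4.8
eef_pos: [0.4284, -0.29, 0.0431]
eef_rot: [0.001, -0.18, 0.984, -0.0]
wrist_force: [-1.7, 3.7, 7.2]
opening: 0.459
scene bracket [([0.4744, -0.2703, 0.001], 0.86)]
scene grip [([0.4275, -0.2917, 0.0613], 0.82)]
scene claws []
top bracket [([0.4322, 0.3194, -0.0011], 0.54)]
top grip [([0.4293, -0.292, 0.0604], 0.62)]
top claws []
```

```bash
python3 -m pendant '[[[0,0,26,0,35],[0,0,50,0,35],[25,21,0,-7,35],[30,25,0,-7,35],[30,25,0,-7,35],[25,21,0,0,35],[15,13,0,0,35],[0,0,0,0,35]]]'; python3 -m pendant '[[[0,0,0,0,35],[0,0,0,0,35]]]'
python3 - <<'E'
from h import *
o=monitor.get_obs();print(o["eef_pos"],o["eef_rot"])
for n in("scene","top"):
    c=cam(n);cv2.imwrite(f"pics/{n}1.png",c["img"][...,::-1])
    for t in["bracket","grip","claws","seat","left_arm","stand"]:
        print(n,t,[(w(c,x["at"]).round(4).tolist(),round(x["confidence"],2)) for x in spotter.tip_of(n,t)[:2]])
    q=proj(c,[.62,-.13,.1])[0].astype(int); print(q)
    im=c["img"][...,::-1]; u,v=q; a=im[max(v-50,0):v+60,u-70:u+70]; cv2.imwrite(f"pics/{n}1c.png",cv2.resize(a,None,fx=5.6,fy=5.4,interpolation=cv2.INTER_CUBIC))
E
```

```text
time_s: 6.2
eef_pos: [0.5531, -0.1841, 0.1174]
eef_rot: [0.0, 0.001, 1.0, -0.0]
wrist_force: [-0.5, -0.2, -3.3]
opening: 0.457
time_s: 6.45
eef_pos: [0.5519, -0.1857, 0.1173]
eef_rot: [-0.0, 0.003, 1.0, -0.0]
wrist_force: [-0.1, 0.7, -2.5]
opening: 0.46
[ 0.55191284 -0.18570891  0.11727674] [-1.93320862e-04  2.97955330e-03  9.99995542e-01 -3.78639937e-05]
scene bracket [([0.6028, -0.1865, 0.0755], 0.56)]
scene grip [([0.5518, -0.1849, 0.1391], 0.88)]
scene claws [([0.6038, -0.1873, 0.1173], 0.59)]
scene seat [([0.6598, -0.183, 0.0608], 0.7)]
scene left_arm [([0.658, 0.0042, 0.0603], 0.88)]
scene stand [([0.6649, -0.0908, -0.0015], 0.75)]
[282 187]
top bracket []
top grip [([0.5549, -0.1857, 0.1364], 0.57)]
top claws [([0.5576, -0.1904, 0.1366], 0.64), ([0.4292, 0.0478, 0.0022], 0.37)]
top seat [([0.6551, -0.1851, 0.0568], 0.85)]
top left_arm [([0.6592, 0.0005, 0.0632], 0.84)]
top stand [([0.6589, -0.0909, -0.0037], 0.97)]
[279 178]
```

View pics/scene1c.png

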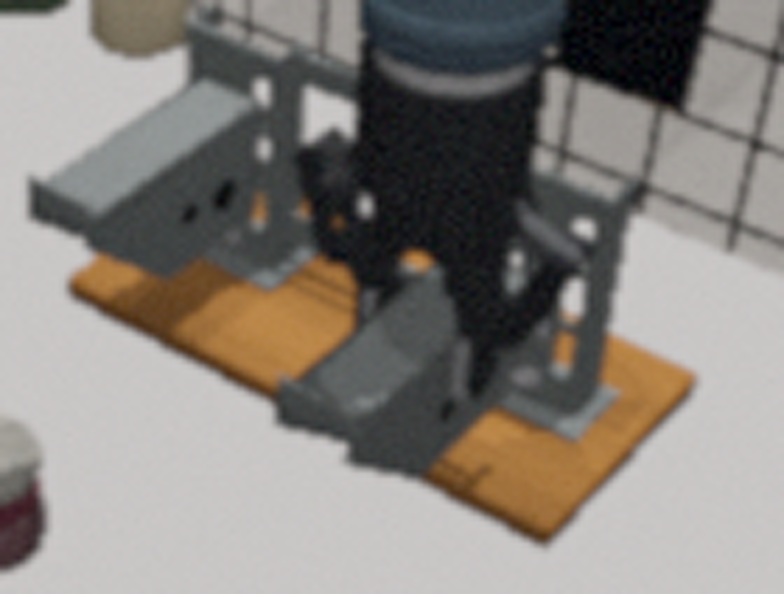

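View pics/top1c.png

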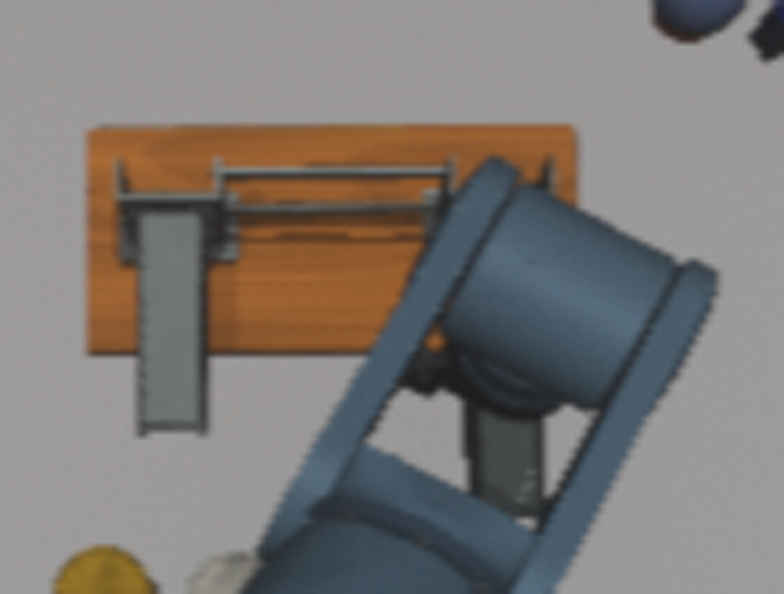

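```bash
python3 - <<'E'
from h import *
im=cv2.imread("pics/top1.png"); g=cv2.cvtColor(im,cv2.COLOR_BGR2GRAY).astype(int)
print("left",229,'-');
for v in(200,203,206): print(v,g[v,229:251])
print("br 288-")
for v in(210,213,216,219,221): print(v,g[v,288:312])
c=cam("top")
def show(y0,x0,zb,yaw=0):
    ca,sa=np.cos(yaw),np.sin(yaw)
    P=[]
    for X in(0,-.1,-.131,-.135):
        for Y in(.02,-.02):
            P.append([x0+ca*X-sa*Y,y0+sa*X+ca*Y,zb+(.087 if X==-.135 else .075)])
    print(proj(c,P).round(1).tolist())
show(.005,.660,.060); show(-.1857,.6019,.0743)
# base edge fits in top0
im=cv2.imread("pics/top0.png");S=cv2.cvtColor(im,cv2.COLOR_BGR2HSV)[...,1].astype(float)
def edge(col0,col1,v0,v1,axis):
    pts=[]
    for k in range(col0,col1):
        p=S[v0:v1,k] if axis==0 else S[k,v0:v1]
        d=np.abs(np.diff(p)); d[d<d.max()*.3]=0; e=(d*np.arange(len(d))).sum()/d.sum()+.5+v0
        pts.append(ray(c,*((k,e) if axis==0 else (e,k)),.018)[:2])
    pts=np.array(pts); pts=pts[np.abs(pts-np.median(pts,0))[:,0 if axis==0 else 1]<.003]
    a=0 if axis==0 else 1
    f=np.polyfit(pts[:,1-a],pts[:,a],1); return f,len(pts)
f1=edge(250,305,188,198,0); f2=edge(230,305,147,156,0)
l=edge(160,188,220,229,1); r=edge(160,188,307,318,1)
print(f1,f2,l,r)
print("mid y at x=.66", (np.polyval(l[0],.66)+np.polyval(r[0],.66))/2,np.polyval(l[0],.66)-np.polyval(r[0],.66))
E
```

```text
left 229 -
200 [156 154 155 151 112  87 103 112 113 113 113 112 113 113 110  85  71 121
 150 153 153 154]
203 [155 155 155 150 113  96 109 111 111 112 113 114 114 113 110  84  69 121
 150 153 153 152]
206 [154 155 153 150 111  76  80  82  80  82  84  86  86  86  86  79  76 122
 151 153 153 153]
br 288-
210 [151 152 148 106  51  39  46  61  69  71  69  71  70  70  72  71  59  62
 117 149 152 152 152 144]
213 [152 151 151 144  99  47  47  62  70  71  72  71  71  70  70  70  61  61
 118 149 153 149 114  64]
216 [144 149 152 147 103  47  48  60  69  70  69  71  71  70  71  74  66  60
 116 148 144  99  53  70]
219 [ 76  76  77  80  70  50  47  54  60  60  60  65  70  73  76  71  64  59
 106 102  59  73  87  88]
221 [75 77 77 77 77 78 77 75 68 63 59 59 59 61 63 60 61 49 42 44 70 86 88 88]
[[232.3, 165.8], [244.6, 165.5], [232.7, 196.2], [245.1, 196.0], [232.8, 205.8], [245.3, 205.5], [232.6, 206.6], [245.2, 206.4]]
[[291.8, 181.5], [304.3, 181.3], [292.7, 212.6], [305.3, 212.4], [293.0, 222.4], [305.6, 222.1], [293.3, 223.3], [306.0, 223.1]]
(array([0.00200034, 0.58589614]), 55) (array([0.01206202, 0.73599549]), 75) (array([-0.01054098,  0.06783344]), 28) (array([-0.02172603, -0.23129591]), 23)
mid y at x=.66 -0.09237934757182036 0.3065114850721506
```

```bash
python3 -m pendant '[[[15,0,2,0,35],[15,0,0,0,35],[10,0,0,0,35],[0,0,0,0,35],[0,0,0,0,35]]]'
python3 - <<'E'
from h import *
o=monitor.get_obs();print(o["eef_pos"],o["eef_rot"])
c=cam("scene");cv2.imwrite("pics/scene2.png",c["img"][...,::-1])
for t in["bracket","grip","claws","seat","left_arm"]:
        print(t,[(w(c,x["at"]).round(4).tolist(),round(x["confidence"],2)) for x in spotter.tip_of("scene",t)[:2]])
u,v=proj(c,[.64,-.19,.1])[0].astype(int); a=c["img"][v-40:v+35,u-45:u+55,::-1]; cv2.imwrite("pics/scene2c.png",cv2.resize(a,None,fx=8,fy=8,interpolation=cv2.INTER_CUBIC))
E
```

```text
time_s: 7.82
eef_pos: [0.5921, -0.1847, 0.119]
eef_rot: [-0.0, 0.002, 1.0, 0.0]
wrist_force: [-0.1, -0.4, -3.3]
opening: 0.465
[ 0.59206523 -0.18474417  0.11897828] [-4.52355920e-04  2.31340536e-03  9.99997209e-01  1.61715170e-04]
bracket [([0.6428, -0.1837, 0.0745], 0.63)]
grip [([0.5928, -0.1836, 0.1396], 0.93)]
claws [([0.6453, -0.1848, 0.1157], 0.93)]
seat [([0.6595, -0.1847, 0.0606], 0.57), ([0.433, 0.0539, 0.0013], 0.3)]
left_arm [([0.6047, -0.4253, -0.003], 0.66), ([0.6591, 0.0037, 0.062], 0.63)]
```

View pics/scene2c.png

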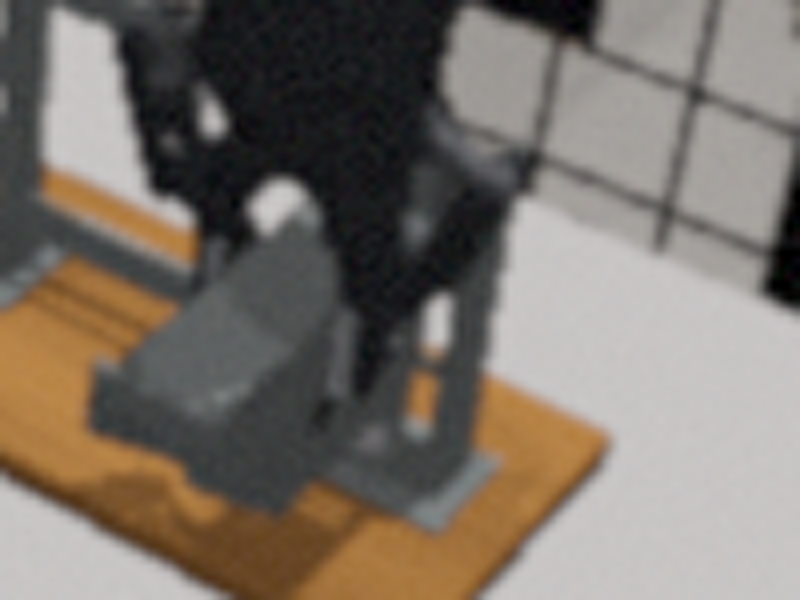

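```bash
python3 -m pendant '[[[4,-0.7,0,0,35],[4,0,0,0,35],[0,0,0,0,35],[0,0,0,0,35]]]';python3 -m pendant '[[[3,0,0,0,35],[3,0,0,0,35],[0,0,0,0,35],[0,0,0,0,35]]]'
```

```text
time_s: 8.62
eef_pos: [0.6006, -0.1856, 0.1192]
eef_rot: [-0.0, 0.002, 1.0, 0.0]
wrist_force: [0.1, -0.6, -3.9]
opening: 0.461
time_s: 9.12
eef_pos: [0.6063, -0.1856, 0.1191]
eef_rot: [-0.0, 0.002, 1.0, 0.0]
wrist_force: [-2.6, -0.3, -2.2]
opening: 0.465
```

```bash
python3 -m pendant '[[[2,0,0,0,35],[0,0,0,0,35],[0,0,0,0,35]]]';python3 -m pendant '[[[2,0,0,0,35],[0,0,0,0,35],[0,0,0,0,35]]]'
```

```text
time_s: 9.5
eef_pos: [0.6064, -0.1856, 0.119]
eef_rot: [-0.003, 0.002, 1.0, 0.0]
wrist_force: [-11.5, -0.3, 2.8]
opening: 0.464
time_s: 9.88
eef_pos: [0.6064, -0.1856, 0.119]
eef_rot: [-0.005, 0.003, 1.0, 0.001]
wrist_force: [-20.9, 1.1, 9.2]
opening: 0.459
```

```bash
python3 -m pendant '[[[-6,0,0,0,35],[0,0,2.5,0,35],[0,0,0,0,35]]]';python3 -m pendant '[[[3,0,0,0,35],[2,0,0,0,35],[0,0,0,0,35],[0,0,0,0,35]]]'
```

```text
time_s: 10.25
eef_pos: [0.6051, -0.1857, 0.1221]
eef_rot: [0.001, 0.002, 1.0, -0.0]
wrist_force: [0.1, -0.1, -3.4]
opening: 0.46
time_s: 10.75
eef_pos: [0.6064, -0.1856, 0.1219]
eef_rot: [-0.004, 0.002, 1.0, 0.0]
wrist_force: [-17.9, 1.2, 9.6]
opening: 0.459
```

```bash
python3 -m pendant '[[[-3.5,0,0,0,35],[0,0,-2,0,35],[0,0,-2,0,35],[0,0,0,0,35],[0,0,0,0,35]]]';python3 -m pendant '[[[0,0,-2,0,35],[0,0,-2,0,35],[0,0,0,0,35],[0,0,0,0,35]]]'
```

```text
time_s: 11.38
eef_pos: [0.6063, -0.1858, 0.1179]
eef_rot: [0.0, 0.002, 1.0, -0.0]
wrist_force: [-3.1, -1.5, 1.3]
opening: 0.458
time_s: 11.88
eef_pos: [0.6061, -0.1858, 0.1139]
eef_rot: [0.0, 0.002, 1.0, -0.0]
wrist_force: [-3.6, -1.2, 4.1]
opening: 0.458
```

```bash
python3 -m pendant '[[[0,0,-2,0,35],[0,0,-2,0,35],[0,0,0,0,35],[0,0,0,0,35]]]';python3 -m pendant '[[[0,0,-2,0,35],[0,0,-2,0,35],[0,0,0,0,35],[0,0,0,0,35]]]'
```

```text
time_s: 12.38
eef_pos: [0.6054, -0.1853, 0.1087]
eef_rot: [-0.001, 0.002, 1.0, 0.0]
wrist_force: [-3.9, -0.7, -3.7]
opening: 0.46
time_s: 12.88
eef_pos: [0.606, -0.1855, 0.1057]
eef_rot: [-0.0, 0.002, 1.0, 0.0]
wrist_force: [-5.1, 0.5, -0.1]
opening: 0.458
```

```bash
python3 -m pendant '[[[0,0,-2,0,35],[0,0,-2,0,35],[0,0,0,0,35],[0,0,0,0,35]]]';python3 -m pendant '[[[-3,0,0,0,35],[0,0,0,0,35],[0,0,0,0,35]]]'
```

```text
time_s: 13.38
eef_pos: [0.6064, -0.1857, 0.1029]
eef_rot: [0.0, 0.002, 1.0, -0.0]
wrist_force: [-7.7, 0.9, 5.2]
opening: 0.463
time_s: 13.75
eef_pos: [0.6054, -0.1859, 0.1027]
eef_rot: [0.003, 0.002, 1.0, -0.001]
wrist_force: [5.1, 1.2, -1.5]
opening: 0.458
```

```bash
python3 -m pendant '[[[2,0,-2,0,35],[0,0,-3,0,35],[0,0,0,0,35],[0,0,0,0,35]]]'
python3 -m pendant '[[[0,0,5,0,60],[0,0,0,0,60],[0,0,0,0,60],[0,0,0,0,60]]]'
python3 - <<'E'
from h import *
o=monitor.get_obs();print(o["eef_pos"])
for n in("scene","top"):
    c=cam(n)
    for t in["bracket","grip","claws","seat","left_arm"]:
        print(t,[(w(c,x["at"]).round(4).tolist(),round(x["confidence"],2)) for x in spotter.tip_of(n,t)[:2]])
E
```

```text
time_s: 14.25
eef_pos: [0.6055, -0.186, 0.1012]
eef_rot: [0.0, 0.002, 1.0, -0.001]
wrist_force: [-14.2, 5.3, 26.8]
opening: 0.462
time_s: 14.75
eef_pos: [0.6049, -0.1855, 0.1011]
eef_rot: [-0.0, 0.002, 1.0, 0.0]
wrist_force: [0.0, 1.0, 0.3]
opening: 0.707
[ 0.60485854 -0.18552077  0.10112946]
bracket [([0.6561, -0.1856, 0.0599], 0.7)]
grip [([0.6039, -0.1858, 0.1211], 0.79)]
claws [([0.6581, -0.1876, 0.0998], 0.68)]
seat [([0.6617, -0.1856, 0.0593], 0.91), ([0.6578, 0.0043, 0.0579], 0.74)]
left_arm [([0.6599, 0.0039, 0.059], 0.9)]
bracket [([0.6554, -0.183, 0.0568], 0.67)]
grip [([0.6088, -0.188, 0.1201], 0.59)]
claws []
seat [([0.6542, -0.1881, 0.059], 0.79)]
left_arm [([0.6579, -0.0011, 0.0622], 0.73), ([0.6009, -0.4231, 0.0049], 0.46)]
```

```bash
python3 -m pendant '[[[0,0,30,0,60],[0,0,35,0,60],[10,0,0,0,0],[0,0,0,0,0],[0,0,0,0,0],[0,0,0,0,0],[0,0,-10,0,0],[0,0,-10,0,0]]]';python3 -m pendant '[[[0,0,-6,0,0],[0,0,-3,0,0],[0,0,0,0,0],[0,0,0,0,0]]]'
```

```text
time_s: 16.35
eef_pos: [0.6147, -0.1855, 0.1456]
eef_rot: [-0.0, 0.002, 1.0, 0.0]
wrist_force: [0.2, 0.1, 0.2]
opening: 0.002
time_s: 16.85
eef_pos: [0.6154, -0.1857, 0.1382]
eef_rot: [0.0, 0.002, 1.0, -0.0]
wrist_force: [0.8, -0.2, 0.3]
opening: -0.001
```

```bash
python3 -m pendant '[[[0,0,-2,0,0],[0,0,-2,0,0],[0,0,0,0,0]]]';python3 -m pendant '[[[0,0,-2,0,0],[0,0,-1,0,0],[0,0,0,0,0],[0,0,0,0,0]]]'
```

```text
time_s: 17.23
eef_pos: [0.6153, -0.1857, 0.1345]
eef_rot: [0.0, 0.002, 1.0, -0.0]
wrist_force: [-0.5, 0.5, 3.5]
opening: -0.004
time_s: 17.73
eef_pos: [0.6152, -0.1859, 0.1341]
eef_rot: [0.0, 0.002, 1.0, -0.001]
wrist_force: [-9.4, 3.1, 20.1]
opening: 0.002
```

```bash
python3 -m pendant '[[[0,0,-1,0,0],[0,0,0,0,0],[0,0,40,0,0],[0,0,50,0,0],[-14,39,0,-8,85],[-14,39,0,-8,85],[-14,39,0,-8,85],[-14,39,0,-8,85]]]'; python3 -m pendant '[[[-14,39,0,-8,85],[-14,39,0,-8,85],[-14,39,0,-8,85],[-14,39,0,-8,85],[-14,39,0,-8,85],[-14,39,0,-8,85],[-14,39,0,-8,85],[-14,39,0,-8,85]]]'; python3 -m pendant '[[[-14,39,0,-8,85],[0,0,0,0,85],[0,0,0,0,85]]]'
python3 - <<'E'
from h import *
for n in("scene","top"):
    c=cam(n);cv2.imwrite(f"pics/{n}3.png",c["img"][...,::-1])
    u,v=proj(c,[.62,-.1,.1])[0].astype(int); a=c["img"][v-50:v+50,u-65:u+65,::-1]
    cv2.imwrite(f"pics/{n}3c.png",cv2.resize(a,None,fx=4,fy=4,interpolation=cv2.INTER_CUBIC))
    for t in["bracket","claws","ledge","seat","left_arm"]:
        print(n,t,[(w(c,x["at"]).round(4).tolist(),round(x["confidence"],2)) for x in spotter.tip_of(n,t)[:2]])
a=cv2.imread("pics/scene3c.png");b=cv2.imread("pics/top3c.png");cv2.imwrite("pics/both3.png",cv2.resize(np.vstack([a,b]),(520,600) if 0 else (390,600)))
E
```

```text
time_s: 18.73
eef_pos: [0.5585, -0.0285, 0.2196]
eef_rot: [0.0, 0.28, 0.96, 0.0]
wrist_force: [0.7, -0.3, -0.0]
opening: 0.845
time_s: 19.73
eef_pos: [0.4465, 0.2836, 0.2198]
eef_rot: [0.0, 0.746, 0.666, 0.0]
wrist_force: [0.2, -0.2, 0.5]
opening: 0.997
time_s: 20.1
eef_pos: [0.4331, 0.3211, 0.2196]
eef_rot: [0.0, 0.789, 0.615, -0.0]
wrist_force: [-0.2, -0.2, -0.1]
opening: 0.997
scene bracket [([0.6573, -0.1872, 0.0608], 0.88), ([0.656, -0.1883, 0.1018], 0.57)]
scene claws [([0.6573, -0.1921, 0.0987], 0.9), ([0.4329, 0.32, -0.0001], 0.39)]
scene ledge [([0.4318, 0.3185, 0.0005], 0.71), ([0.6577, -0.1893, 0.1018], 0.66)]
scene seat [([0.6597, -0.1831, 0.057], 0.88)]
scene left_arm [([0.6593, 0.0063, 0.0595], 0.8)]
top bracket [([0.6544, -0.1878, 0.0622], 0.78)]
top claws [([0.6525, -0.193, 0.0975], 0.61)]
top ledge [([0.431, 0.3177, -0.0008], 0.9), ([0.4258, -0.0276, 0.0011], 0.56)]
top seat [([0.6546, -0.1844, 0.0554], 0.96)]
top left_arm [([0.6621, -0.001, 0.0631], 0.6)]
```

View pics/both3.png

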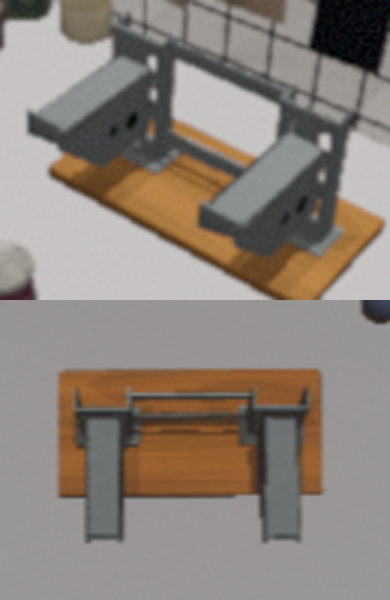

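```bash
python3 -m pendant '[[[-1.6,-3,-50,0,85],[0,0,-50,0,85],[0,0,-50,0,85],[0,0,-40,0,85],[0,0,-18,0,85],[0,0,-10,0,85],[0,0,0,0,85]]]'; python3 -m pendant '[[[0,0,0,0,50],[0,0,0,0,50],[0,0,0,0,50],[0,0,0,0,50],[0,0,0,0,50]]]'
```

```text
time_s: 21.58
eef_pos: [0.432, 0.3186, 0.0023]
eef_rot: [0.0, 0.789, 0.614, 0.0]
wrist_force: [0.1, 0.2, -1.6]
opening: 0.994
time_s: 22.2
eef_pos: [0.4328, 0.319, 0.0037]
eef_rot: [0.0, 0.789, 0.614, 0.001]
wrist_force: [-0.3, -0.7, 7.4]
opening: 0.66
```

```bash
python3 -m pendant '[[[0,0,20,0,50],[0,0,45,0,50],[0,0,50,0,50],[0,0,50,0,50],[0,0,30,0,50],[10,-30,0,1.7,50],[16,-45,0,1.7,50],[16,-45,0,1.7,50]]]'; python3 -m pendant '[[[16,-45,0,1.7,50],[16,-45,0,1.7,50],[16,-45,0,1.7,50],[16,-45,0,1.7,50],[16,-45,0,1.7,50],[15,-40,0,0,50],[12,-24,0,0,50],[0,0,0,0,50]]]'; python3 -m pendant '[[[0,0,0,0,50],[0,0,0,0,50]]]'
python3 - <<'E'
from h import *
o=monitor.get_obs();print(o["eef_pos"],o["eef_rot"])
for n in("scene","top"):
    c=cam(n);cv2.imwrite(f"pics/{n}4.png",c["img"][...,::-1])
    for t in["ledge","bracket","left_arm","stand"]:
        print(n,t,[(w(c,x["at"]).round(4).tolist(),round(x["confidence"],2)) for x in spotter.tip_of(n,t)[:2]])
    u,v=proj(c,[.6,-.1,.15])[0].astype(int); a=c["img"][max(v-60,0):v+60,u-80:u+80,::-1]
    cv2.imwrite(f"pics/{n}4c.png",cv2.resize(a,(800,600),interpolation=cv2.INTER_CUBIC)); print(u,v)
E
```

```text
time_s: 23.2
eef_pos: [0.4737, 0.1974, 0.1976]
eef_rot: [0.0, 0.761, 0.649, 0.001]
wrist_force: [1.2, 0.8, -1.5]
opening: 0.655
time_s: 24.2
eef_pos: [0.5809, -0.0925, 0.1972]
eef_rot: [0.0, 0.712, 0.702, 0.0]
wrist_force: [-0.4, 0.5, -2.2]
opening: 0.658
time_s: 24.45
eef_pos: [0.5801, -0.0895, 0.1969]
eef_rot: [-0.0, 0.711, 0.703, 0.0]
wrist_force: [-0.5, 0.2, -0.8]
opening: 0.655
[ 0.58013164 -0.08948799  0.19692987] [-1.32444998e-04  7.10789001e-01  7.03405272e-01  3.61716766e-05]
scene ledge [([0.5817, -0.089, 0.1939], 0.81)]
scene bracket []
scene left_arm [([0.6593, 0.0049, 0.0604], 0.57)]
scene stand [([0.6612, -0.089, -0.0], 0.87)]
270 172
top ledge [([0.5771, -0.0871, 0.192], 0.97)]
top bracket [([0.6553, -0.1897, 0.0635], 0.47)]
top left_arm [([0.6604, 0.0028, 0.0589], 0.93)]
top stand [([0.5989, -0.4235, 0.0029], 0.27)]
271 182
```

View pics/top4c.png

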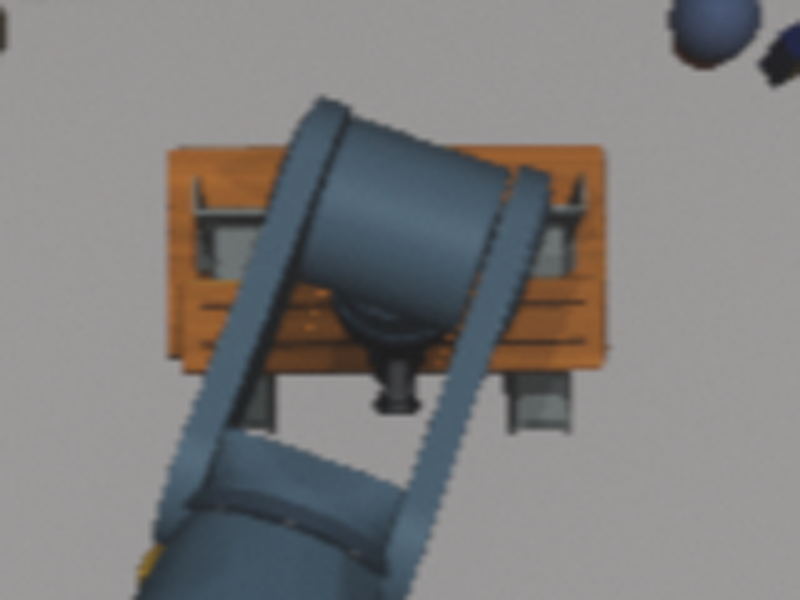

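View pics/scene4c.png

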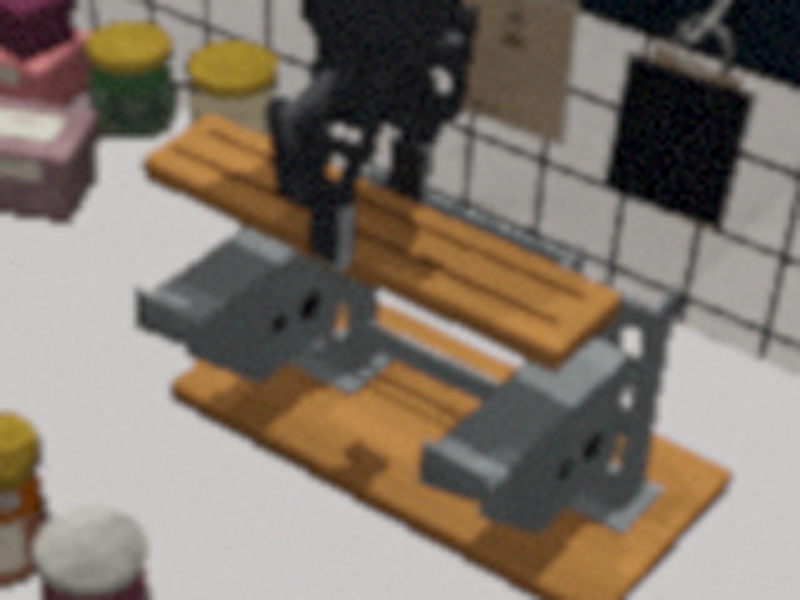

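```bash
python3 - <<'E'
from h import *
c=cam("top"); g=cv2.imread("pics/top4.png")
print(proj(c,[[.58,-.09+s*.13,.210] for s in(1,-1)]), proj(c,[[.551,-.09+s*.13,.210] for s in(1,-1)]))
S=cv2.cvtColor(g,cv2.COLOR_BGR2HSV)[...,1].astype(int)
for v in(187,190,193,195): print(v,g[v,222:232].tolist(),'|',S[v,307:316],g[v,306:316,2])
E
```

```text
[[226.32067336 186.59877639]
 [311.04445042 184.94548225]] [[226.41396796 195.95549369]
 [311.36661597 194.30920251]]
187 [[152, 151, 153], [147, 148, 153], [105, 119, 144], [54, 89, 135], [44, 78, 122], [45, 81, 129], [49, 94, 148], [51, 97, 154], [50, 96, 153], [50, 97, 153]] | [167 170 167 168 136  33   5   5   7] [145 145 144 145 143 124 133 150 154 154]
190 [[150, 151, 153], [146, 147, 152], [105, 119, 144], [54, 88, 134], [43, 77, 120], [46, 81, 126], [47, 89, 141], [48, 91, 144], [47, 87, 134], [45, 75, 115]] | [140 158 168 166 139  39   7   5   3] [ 90 100 126 140 140 125 132 150 153 152]
193 [[150, 151, 154], [147, 147, 150], [110, 115, 122], [66, 75, 89], [57, 66, 82], [51, 77, 116], [50, 92, 146], [49, 95, 151], [51, 96, 153], [49, 94, 150]] | [171 169 171 167 122  30   3   3   7] [151 154 155 155 154 136 136 149 152 154]
195 [[150, 151, 153], [151, 152, 154], [152, 152, 153], [150, 150, 153], [146, 148, 152], [104, 118, 141], [54, 91, 139], [49, 91, 143], [47, 90, 143], [53, 90, 140]] | [132 129 130 119  49  10   5   5   5] [136 135 134 133 137 145 152 152 153 153]
```

```bash
python3 -m pendant '[[[3,-2,0,0,50],[0,0,-25,0,50],[0,0,-20,0,50],[0,0,-8,0,50],[0,0,0,0,50],[0,0,0,0,50]]]'; python3 -m pendant '[[[0,0,-2,0,50],[0,0,-2,0,50],[0,0,0,0,50],[0,0,0,0,50]]]'
```

```text
time_s: 25.75
eef_pos: [0.5842, -0.0929, 0.1448]
eef_rot: [0.001, 0.711, 0.703, 0.0]
wrist_force: [-0.1, 0.6, -1.9]
opening: 0.653
time_s: 26.25
eef_pos: [0.5835, -0.0927, 0.1398]
eef_rot: [0.0, 0.711, 0.703, 0.0]
wrist_force: [-0.5, -0.4, -2.0]
opening: 0.654
```

Expected rest is at TCP z ≈ 0.1387.

```bash
python3 -m pendant '[[[0,0,-1,0,50],[0,0,-1,0,50],[0,0,0,0,50],[0,0,0,0,50]]]'
```

```text
time_s: 26.75
eef_pos: [0.5836, -0.0927, 0.1384]
eef_rot: [0.0, 0.711, 0.703, 0.0]
wrist_force: [-2.7, 0.6, 5.0]
opening: 0.658
```

```bash
python3 -m pendant '[[[0,0,0,0,60],[0,0,0,0,70],[0,0,0,0,78],[0,0,0,0,78],[0,0,10,0,78],[0,0,30,0,78],[0,0,50,0,78],[0,0,50,0,78]]]'; python3 -m pendant '[[[-30,40,20,0,78],[-40,50,0,0,78],[-40,50,0,0,78],[-40,50,0,0,78],[-30,50,0,0,78],[0,50,0,0,78],[0,0,0,0,78]]]'
python3 - <<'E'
from h import *
o=monitor.get_obs();print(o["eef_pos"])
for n in("scene","top"):
    c=cam(n);cv2.imwrite(f"pics/{n}5.png",c["img"][...,::-1])
    for t in["ledge","bracket","left_arm","seat","stand","jar_tall","jar_low","gift_box","stamp"]:
        print(n,t,[(w(c,x["at"]).round(4).tolist(),round(x["confidence"],2)) for x in spotter.tip_of(n,t)[:1]])
    u,v=proj(c,[.6,-.1,.12])[0].astype(int); a=c["img"][max(v-45,0):v+45,u-60:u+60,::-1]
    cv2.imwrite(f"pics/{n}5c.png",cv2.resize(a,(400,300) if 0 else (640,480),interpolation=cv2.INTER_CUBIC))
    if n=="top":
        H,S,V=cv2.split(cv2.cvtColor(c["img"],cv2.COLOR_RGB2HSV)); q=proj(c,[[.582,-.092+s*.13,.151] for s in(1,-1)]);print(q)
        q2=proj(c,[[.553+d,-.092+s*.13,.151] for s in(1,-1) for d in (0,.058)]);print(q2)
cv2.imwrite("pics/both5.png",cv2.resize(np.vstack([cv2.imread("pics/scene5c.png"),cv2.imread("pics/top5c.png")]),(400,600)))
E
```

```text
time_s: 27.75
eef_pos: [0.5833, -0.0925, 0.2798]
eef_rot: [0.0, 0.711, 0.703, 0.0]
wrist_force: [0.4, -0.4, -0.9]
opening: 0.914
time_s: 28.62
eef_pos: [0.4056, 0.1966, 0.2989]
eef_rot: [0.0, 0.709, 0.705, 0.001]
wrist_force: [0.5, -1.1, 0.1]
opening: 0.914
[0.40562006 0.19657622 0.29889294]
scene ledge [([0.5826, -0.0908, 0.136], 0.79)]
scene bracket [([0.662, -0.1855, 0.0595], 0.72)]
scene left_arm [([0.6601, 0.0064, 0.056], 0.83)]
scene seat [([0.6622, -0.184, 0.061], 0.6)]
scene stand [([0.6633, -0.0888, 0.0003], 0.86)]
scene jar_tall [([0.4336, 0.0525, 0.0008], 0.88)]
scene jar_low [([0.4308, -0.0235, 0.0018], 0.73)]
scene gift_box []
scene stamp [([0.6047, -0.4237, -0.0028], 0.75)]
top ledge [([0.5808, -0.0928, 0.1328], 0.87)]
top bracket [([0.652, -0.1873, 0.0609], 0.6)]
top left_arm [([0.66, 0.0014, 0.0601], 0.7)]
top seat [([0.6003, -0.4225, 0.0049], 0.67)]
top stand [([0.6586, -0.0915, -0.0033], 0.64)]
top jar_tall [([0.428, 0.0487, 0.0005], 0.8)]
top jar_low [([0.4271, -0.0262, 0.0037], 0.66)]
top gift_box [([0.6998, 0.2932, 0.0014], 0.73)]
top stamp [([0.6012, -0.4217, 0.0021], 0.71)]
[[228.26617891 188.81813437]
 [309.66925958 187.23229082]]
[[228.36084962 197.81309927]
 [228.17199622 179.8695376 ]
 [309.97518954 196.23373236]
 [309.36490851 178.27730516]]
```

View pics/both5.png

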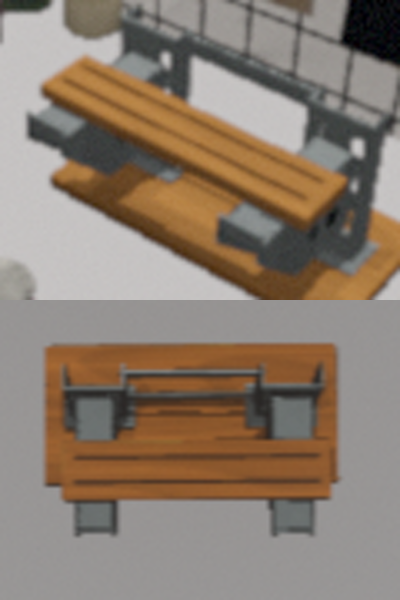

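```bash
python3 -c "
from bench import order;print(order.hand_in())"
```

```text
the job is handed in; nothing more can be done
None
```

I hung the loose arm in the right upright, locked it, laid the oak ledge across both arms and handed the job in at about 28.7 s of the 67 s allowed.

- **Right arm:** The claws hooked into the slots and resisted when I pulled back. I pressed the arm down with about 27 N while gripping it. A second press of about 20 N on its flat top did not move it: the top was at about 134.5 mm against the nominal 135 mm. The cameras put the bracket's origin about 60 mm up, and in the pictures it sits level with the left arm.
- **Catch:** I never saw the catch itself. That it locked is inferred from the force and the final height.
- **Ledge:** It lies flat, with its underside between 133 and 136 mm high in the two camera readings. Its middle is about 75 to 80 mm in front of the uprights, behind the lips. It is square to within about 1° and centred to within about 2 mm.
- **Other things:** Both jars, the gift box and the stamp read where they started. The scene camera missed the gift box in the last look, but the top camera found it in place. The arm was clear of everything.
- **Disagreements:** The two cameras differed by 2 to 10 mm on positions. One last reading put the bracket's rear face at x = 652 mm (top) and another at 662 mm (scene). I relied on comparisons within one picture and on contact instead.

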